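# Third click on the handpiece speed lever

### The job

Set the flexible-shaft speed controller to its third speed and start it: push the orange-sided slide lever from its off end (the round dot) along the slot, feeling it click, and stop at the third click without overrunning into the fourth. Then press the green start button right down and let it come up. Push and press only: do not pinch the lever, and leave the tin, the wax box and the steel block where they stand.

Things in the scene. Friction and masses are not known exactly. Their poses are not given: they have to be found in the camera images.
- controller: grey metal speed controller bolted to the bench, 110 mm (its x) x 200 mm (its y) x 40 mm high; origin on the bench surface under the housing: the housing spans x -55..55, y -95..105, z 0..40 mm of its frame. Its z is up. The lever slides along its +y, in a slot at x = 25 mm. A black scale plate beside the slot (nearer the robot) carries a round white dot at off and five white bars, each longer than the last, at clicks 1 to 5
- lever (a joint): travel of the slide lever along the controller's +y, in m: 0 = off, a spring-ball detent (click) every 14 mm: 0.014, 0.028, 0.042 (third click), 0.056, 0.070. Leaving a detent takes a push of about 6 N, halfway to the next one (7 mm) the lever jumps ahead by itself into it with a click. It stays in a detent when let go
- knob_top (a point): centre of the top of the lever's knob, 74 mm above the bench, it moves with the lever. The knob is black with orange ribs, 28 mm across the travel (controller x), 18 mm along it (controller y), and reaches from 3.5 mm above the housing's top up to 34 mm above it. The side to push faces the controller's -y: a flat orange rib 18 mm wide whose face lies 9 mm from the knob's middle
- start (a joint): green spring push button: m pressed, 0 = up, 0.006 = fully down (needs about 5 N)
- start_top (a point): centre of the top of the green button (26 mm across), 62 mm above the bench when up, in a black round housing (42 mm across, 12 mm high) on the controller's top at x = -25, y = 70 mm of its frame; moves down as it is pressed
- gold_tin: bystander: low round brass-coloured tin with wire bits, 67 mm across, 20 mm high; origin at the centre of its underside
- wax_box: bystander: clear box with a yellowish cake of wax, 58 x 70 x 34 mm; origin at the centre of its underside
- steel_block: bystander: dark steel bench block, 38 x 44 x 22 mm; origin at the centre of its underside

How it is judged:
On the way, in this order (a step that is already met when the one before it is completed fails the run):
1. the lever clicks into the first detent (value of joint lever between 0.011 and 0.019 m).
2. then the second (value of joint lever between 0.025 and 0.033 m).
3. then it stands in the third (value of joint lever between 0.039 and 0.046 m), for 0.2 s.
4. the start button is pressed right down (value of joint start above 0.0045 m), for 0.05 s.
At the end, for the whole second after the job is handed in: the lever rests in the third detent (42 mm, within 3 mm), the start button has been pressed at least 4.5 mm after that and is up again, and tin, wax box and steel block are within 10 mm of where they stood (value of joint lever between 0.039 and 0.045 m and value of joint start below 0.0015 m and distance of each of gold_tin, wax_box, steel_block from where it was at the start of the episode below 0.01 m); the robot touches nothing.
It fails at once if the lever is pushed past the third click towards the fourth (more than 50 mm) (value of joint lever above 0.05 m).
It fails at once if the start button is pressed (over 3 mm) while the lever is not in the third detent (value of joint start above 0.003 m and (value of joint lever below 0.037 m or value of joint lever above 0.047 m)).
It fails at once if the knob is pinched (fingers press on its opposite sides at once, over 1 N each) ((contact force between the fingers and lever_c1 above 1 N and contact force between the fingers and lever_c2 above 1 N) or (contact force between the fingers and lever_c3 above 1 N and contact force between the fingers and lever_c4 above 1 N)).
It fails at once if the tin, wax box or steel block is moved more than 10 mm or lifted (distance of any of gold_tin, wax_box, steel_block from where it was at the start of the episode above 0.01 m).
It also fails if it takes over 48 s, if anything falls off the work surface, if the arm or the gripper's body presses on something with over 40 N, if the wrist force passes 120 N, or if a joint passes its speed limit or range.

### The arm

A 6-joint arm with a two-finger parallel gripper is mounted at the origin on a cart in front of the work surface, level with it; the furniture and walls round the work are solid. World frame = base frame: x ahead of the robot, y to its left, z up, the work surface at z = 0. Lengths are in m, angles in rad, forces in N, time in s.
With the tool pointing down it reaches from about 0.35 to 0.775 m from the base axis. Payload 7.3 kg.
Tool frame: the origin (TCP) lies at the very end of the fingers, on their centre line; the grasp point (between the pads) lies robot.pinch_z behind it (robot.pinch_z is the distance from the TCP to the grasp point, in m); y points along the fingers, z is the direction in which the jaws open and shut, and the axes are right-handed (so a half turn about y gives the same grasp; the last joint's range is limited). The gripper opens to 92 mm and grips with 3 to 60 N. Pads are 19 mm wide; open, the fingers measure 130 mm over their backs; the gripper's body (75 mm by 190 mm) begins 47 mm behind the grasp point.
Start: joints at [-1.338, 0.342, 1.524, -0, 1.275, -0.146], TCP at [0.194, -0.488, 0.227] pointing down, gripper open.
Joint ranges: [-2.53, 2.53], [-0.77, 2.02], [0.04, 2.7], [-1, 4.14], [0.28, 2.66], [-3.11, 3.11]. Speed limits (rad/s): [2.57, 2.57, 3.14, 3.14, 3.14, 3.14].

### API

Orientations are given as [roll, pitch, yaw] about the fixed x, y, z axes, in that order (R = Rz(yaw) Ry(pitch) Rx(roll)).
In Python, from cell import status, viewer, robot gives the robot as it stands. The module is installed in compiled form; this text tells all that it offers.
- The arm moves only by the shell command python3 -m pendant 'ROWS' [FORCE]. ROWS is JSON, a list that holds one entry, the list of rows, each a list of 7 numbers: the shift along the tool's x, y, z in cm, then the turn, a rotation vector about the tool's x, y, z in rad, then the finger opening in cm, from 0 to 9.18. A call has 1 to 20 rows; each row is the pose to reach, as a shift and turn from the pose commanded when the call began, along the tool's axes at that moment; what a row does not reach only later rows make up. A row lasts 1/10 s, in which the tool goes at most 50 mm and 8.59 degrees, less where a joint would pass 70% of its speed; a pose out of reach is approached as far as the arm can. A call with a gripper value outside its range is refused whole. The fingers move at their own pace and stop on an object; FORCE is the grip in N (left out, the last holds). Time passes only in rows, so rows that repeat a pose let the fingers close. It gives the time, the measured TCP pose, the force and the opening at its end, in the units of the state.
- status.observe(): the state, without advancing time (a new reading comes with each control period).
- viewer.read_camera(name): name is "side" or "top"; returns a dict with "image" (480x640x3 uint8, red, green, blue), "range_z" (480x640 float32, m along the optical axis (not along the pixel's ray), 0 where there is no reading), "fx", "fy", "cx", "cy" (pixels), "camera_from_world" (4x4, takes a point from world to camera coordinates). Camera axes: x right, y up, looking along -z (the intrinsics and any distortion apply to the point x, -y, -z); pixel columns grow to the right and rows downward; lengths in m; the calibration is good to about 2 mm. A picture is of the moment at which its call begins.
- robot.hand_in(): hands the job in, once; it reports no verdict.
The state is a dict: "time": time; "qpos": joint angles; "qvel": joint speeds; "joint_efforts": joint torques, N m; "tool_pos": TCP position; "tool_rot": TCP orientation; "contact_force": force on the tool from outside, world axes, zero at the start; "torque": the same for the moment, N m; "opening": finger opening in m.
Only numpy, scipy, OpenCV 4.12 (cv2) and the standard library are available. Lean on these libraries where they do the work, as an engineer would, in place of code of your own. Each camera call takes 0.05 s, during which the arm holds its last target. There are 200 camera calls.

## Working session

There is one attempt and no reset: what is moved stays moved. The work goes in short steps, Python scripts to look and compute and a shell command to move; the robot and the scene stay as the last step left them, time stands still between calls to the robot, and variables do not carry over. Pictures are saved under pics/ and viewed, about 8 in all and at most 12, crops included, and the job is handed in when it is done.

```bash
mkdir -p pics; cat > h.py <<'E'
import numpy as np, cv2
from cell import status, viewer, robot
from scipy.spatial.transform import Rotation as R
def world(c,u,v,z=None):
    """pixel -> world; by depth, or on plane z"""
    T=np.linalg.inv(np.array(c["camera_from_world"]))
    d=np.array([(u-c["cx"])/c["fx"],-(v-c["cy"])/c["fy"],-1.0])
    o=T[:3,3]; w=T[:3,:3]@d
    s=float(c["range_z"][int(v),int(u)]) if z is None else (z-o[2])/w[2]
    return o+s*w
E
python3 - <<'E'
from h import *
for n in("top","side"):
    c=viewer.read_camera(n); np.save(f"{n}.npy",c,allow_pickle=True)
    cv2.imwrite(f"pics/{n}0.png",c["image"][...,::-1])
    print(n,c["fx"],c["cx"],c["cy"],[k for k in c],np.linalg.inv(c["camera_from_world"])[:3,3])
s=status.observe();print(s)
E
```

```text
top 620.8835005782822 332.7172411529339 237.7807638665685 ['image', 'range_z', 'fx', 'fy', 'cx', 'cy', 'camera_from_world'] [ 4.57223186e-01 -1.46560024e-04  1.03260948e+00]
side 560.2022457829415 323.6214032351565 243.63241640193283 ['image', 'range_z', 'fx', 'fy', 'cx', 'cy', 'camera_from_world'] [ 0.29802211 -0.83216422  0.43704102]
{'time': 0.1, 'qpos': array([-1.33801379e+00,  3.42644582e-01,  1.52492980e+00, -4.93947718e-06,
        1.27540743e+00, -1.46026081e-01]), 'qvel': array([-1.60299654e-04, -4.45232012e-04, -1.33832615e-03,  7.70976446e-06,
       -1.16236921e-03,  7.95667937e-04]), 'joint_efforts': array([ 1.21508619e-03, -4.32005489e+01, -2.44693565e+01,  7.18623935e-02,
        5.26643428e-02, -3.62215542e-05]), 'tool_pos': array([ 0.19407254, -0.48741416,  0.22611596]), 'tool_rot': array([-1.57217140e+00,  1.97460911e-04, -2.76278273e+00]), 'contact_force': array([ 0.31773558, -0.56619916, -0.23535548]), 'torque': array([ 0.0377312 ,  0.03505284, -0.0167672 ]), 'opening': 0.09191673457795485}
```

View pics/top0.png

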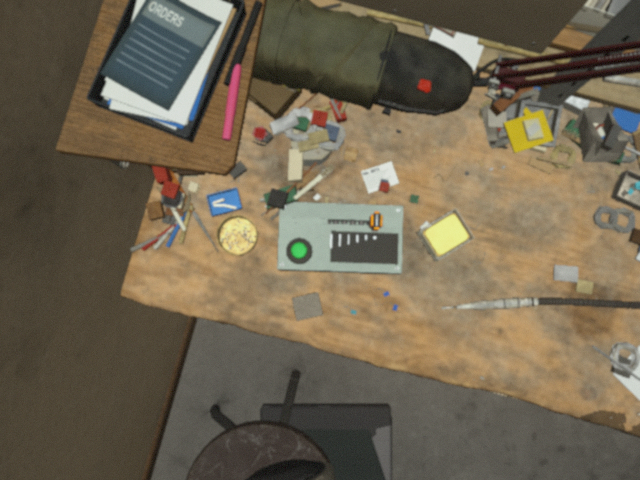

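View pics/side0.png

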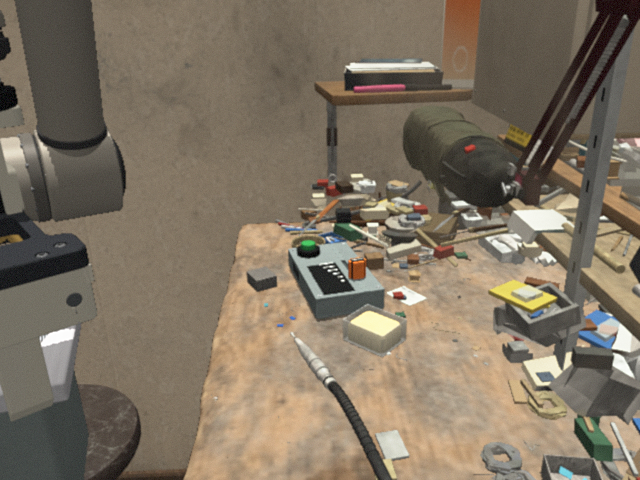

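```bash
python3 - <<'E'
from h import *
c=np.load("top.npy",allow_pickle=True).item()
im=c["image"][190:285,265:425,::-1]
cv2.imwrite("pics/crop.png",cv2.resize(im,None,fx=5,fy=5,interpolation=cv2.INTER_CUBIC))
print("pinch",robot.pinch_z)
for n,u,v in [("knob",376,221),("btn",299,251),("house",340,268),("wax",446,234),("tin",238,236),("blk",307,306),("bag",340,50),("bag2",425,90),("bag3",330,95),("paper",380,180),("heap",310,140)]:
    print(n,world(c,u,v).round(4))
s=status.observe();print(R.from_euler("xyz",s["tool_rot"]).as_matrix().round(3))
E
```

```text
pinch 0.0188
knob [ 0.5778 -0.0774  0.0759]
btn [0.5318 0.0425 0.0615]
house [ 0.5063 -0.0223  0.0428]
wax [ 0.5625 -0.1946  0.0317]
tin [0.561  0.1466 0.0039]
blk [0.4457 0.0307 0.0203]
bag [ 0.7813 -0.0174  0.2485]
bag2 [ 0.7288 -0.1285  0.2463]
bag3 [ 0.7399 -0.0048  0.1912]
paper [ 0.656  -0.0901  0.0057]
heap [0.6963 0.0249 0.1125]
[[-0.929 -0.     0.37 ]
 [-0.37   0.001 -0.929]
 [-0.    -1.    -0.001]]
```

View pics/crop.png

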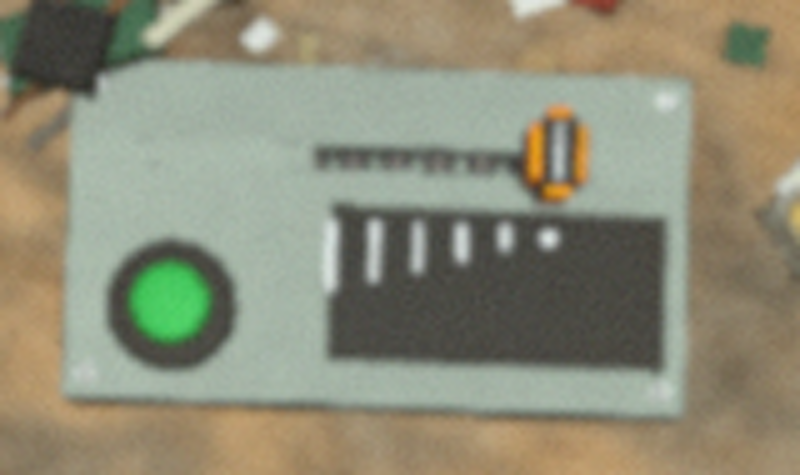

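```bash
cat >> h.py <<'E'
def rows(p,yaw_z=None):
    """shift (cm, tool axes) and turn (rotvec) to reach TCP p with tool down, jaw axis at world angle yaw_z"""
    s=status.observe(); M=R.from_euler("xyz",s["tool_rot"])
    print("at",s["tool_pos"].round(4),"shift cm",(100*M.inv().apply(np.array(p)-s["tool_pos"])).round(2),end=" ")
    if yaw_z is not None:
        z=np.array([np.cos(yaw_z),np.sin(yaw_z),0]); y=np.array([0,0,-1.]); x=np.cross(y,z)
        print("turn",(M.inv()*R.from_matrix(np.c_[x,y,z])).as_rotvec().round(3),end="")
    print(" F",s["contact_force"].round(1),"t",s["time"])
E
python3 - <<'E'
from h import *
c=np.load("top.npy",allow_pickle=True).item()
f=lambda u,v,z:world(c,265+u/5,190+v/5,z)
C={"TL":(72,62,.04),"TR":(690,78,.04),"BL":(65,400,.04),"BR":(683,415,.04),"knob":(557,154,.074),"btn":(171,302,.062),"dot":(548,238,.041),"b5":(331,255,.041)}
P={k:f(*v) for k,v in C.items()}
for k,v in P.items(): print(k,v.round(4))
# controller: local corners, fit
loc={"TL":(55,105),"TR":(55,-95),"BL":(-55,105),"BR":(-55,-95),"btn":(-25,70)}
A=np.array([loc[k] for k in loc])/1000.;B=np.array([P[k][:2] for k in loc])
ca,cb=A.mean(0),B.mean(0);U,S,V=np.linalg.svd((A-ca).T@(B-cb));Rm=(U@V).T
t=cb-Rm@ca; yaw=np.arctan2(Rm[1,0],Rm[0,0]); print("yaw",yaw,"origin",t,"resid mm",(1000*(B-(A@Rm.T+t))).round(1).tolist())
k=(P["knob"][:2]-t)@Rm; print("knob local",k.round(4), "y dir",Rm[:,1])
g=P["knob"][:2]-Rm[:,1]*.040; print("start point",g)
rows([g[0],g[1],.15],yaw)
E
```

```text
TL [0.6121 0.0756 0.04  ]
TR [ 0.6076 -0.1241  0.04  ]
BL [0.503  0.0767 0.04  ]
BR [ 0.4987 -0.1209  0.04  ]
knob [ 0.5784 -0.0782  0.074 ]
btn [0.5327 0.0421 0.062 ]
dot [ 0.5553 -0.0778  0.041 ]
b5 [ 0.5496 -0.0081  0.041 ]
yaw -0.022413220260584097 origin [ 0.55539736 -0.02820904] resid mm [[-0.7, 0.1], [-0.7, 0.3], [0.2, -1.3], [0.4, 1.1], [0.8, -0.2]]
knob local [ 0.0241 -0.0494] y dir [0.02241134 0.99974883]
start point [ 0.57747275 -0.11815792]
at [ 0.1941 -0.4874  0.2261] shift cm [-49.28   7.65 -20.12] turn [ 1.00e-03 -1.17e+00 -1.00e-03] F [ 0.3 -0.6 -0.2] t 0.1
```

```bash
python3 -m pendant '[[[-49.3,0,-20.1,0,-1.17,0,0],[-49.3,0,-20.1,0,-1.17,0,0],[-49.3,0,-20.1,0,-1.17,0,0],[-49.3,0,-20.1,0,-1.17,0,0],[-49.3,0,-20.1,0,-1.17,0,0],[-49.3,0,-20.1,0,-1.17,0,0],[-49.3,0,-20.1,0,-1.17,0,0],[-49.3,0,-20.1,0,-1.17,0,0],[-49.3,0,-20.1,0,-1.17,0,0],[-49.3,0,-20.1,0,-1.17,0,0],[-49.3,0,-20.1,0,-1.17,0,0],[-49.3,0,-20.1,0,-1.17,0,0],[-49.3,7,-20.1,0,-1.17,0,0],[-49.3,7,-20.1,0,-1.17,0,0],[-49.3,7,-20.1,0,-1.17,0,0],[-49.3,7,-20.1,0,-1.17,0,0]]]' 20
python3 - <<'E'
from h import *
rows([.5775,-.118,.052],-.0224)
c=viewer.read_camera("side");cv2.imwrite("pics/s1.png",cv2.resize(c["image"][100:360,200:480,::-1],None,fx=2.2,fy=2.2))
E
```

```text
time: 1.7
tool_pos: [0.5777, -0.1195, 0.1572]
tool_rot: [-1.571, -0.0, -1.594]
contact_force: [0.9, 0.2, 1.1]
opening: 0.0004
at [ 0.5777 -0.1195  0.1572] shift cm [-0.15 10.52 -0.03] turn [ 0. -0.  0.] F [0.9 0.2 1.1] t 1.7
```

View pics/s1.png

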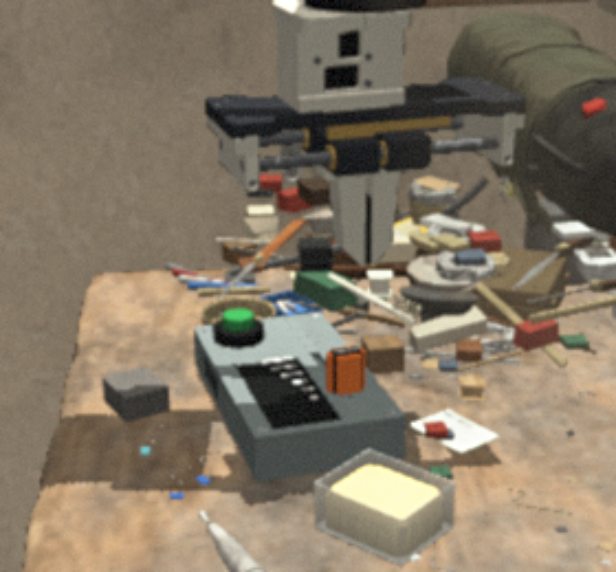

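```bash
python3 -m pendant '[[[0,5,0,0,0,0,0],[0,8,0,0,0,0,0],[0,10.5,0,0,0,0,0],[0,10.5,0,0,0,0,0],[0,10.5,0,0,0,0,0]]]'
python3 -m pendant '[[[-0.8,0,0,0,0,0,0],[-1.4,0,0,0,0,0,0],[-1.7,0,0,0,0,0,0],[-1.9,0,0,0,0,0,0],[-1.9,0,0,0,0,0,0]]]'
python3 -m pendant '[[[-0.2,0,0,0,0,0,0],[-0.4,0,0,0,0,0,0],[-0.5,0,0,0,0,0,0],[-0.5,0,0,0,0,0,0]]]'
```

```text
time: 2.25
tool_pos: [0.5789, -0.1193, 0.0535]
tool_rot: [-1.568, -0.001, -1.593]
contact_force: [-0.1, -0.6, 1.1]
opening: 0.0006
time: 2.75
tool_pos: [0.5785, -0.0993, 0.052]
tool_rot: [-1.57, -0.0, -1.592]
contact_force: [0.2, -0.4, -0.6]
opening: 0.0005
time: 3.15
tool_pos: [0.5786, -0.0953, 0.0519]
tool_rot: [-1.57, -0.001, -1.593]
contact_force: [0.0, -3.2, 1.4]
opening: 0.0005
```

```bash
python3 -m pendant '[[[-0.15,0,0,0,0,0,0],[-0.3,0,0,0,0,0,0],[-0.45,0,0,0,0,0,0],[-0.6,0,0,0,0,0,0],[-0.6,0,0,0,0,0,0]]]'
python3 -m pendant '[[[-0.15,0,0,0,0,0,0],[-0.3,0,0,0,0,0,0],[-0.3,0,0,0,0,0,0]]]'
python3 - <<'E'
from h import *
c=viewer.read_camera("side");cv2.imwrite("pics/s2.png",cv2.resize(c["image"][210:330,270:400,::-1],None,fx=4,fy=4))
E
```

```text
time: 3.65
tool_pos: [0.5783, -0.088, 0.0515]
tool_rot: [-1.571, 0.001, -1.592]
contact_force: [0.3, -0.2, -0.5]
opening: 0.0003
time: 3.95
tool_pos: [0.5786, -0.0854, 0.0517]
tool_rot: [-1.571, 0.0, -1.593]
contact_force: [0.6, -0.4, -0.9]
opening: 0.0005
```

View pics/s2.png

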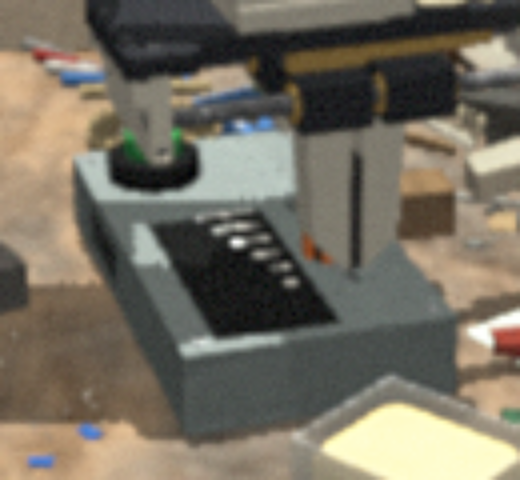

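```bash
python3 -m pendant '[[[-0.2,0,0,0,0,0,0],[-0.4,0,0,0,0,0,0],[-0.6,0,0,0,0,0,0],[-0.6,0,0,0,0,0,0]]]'
python3 -m pendant '[[[-0.15,0,0,0,0,0,0],[-0.3,0,0,0,0,0,0],[-0.45,0,0,0,0,0,0],[-0.6,0,0,0,0,0,0],[-0.6,0,0,0,0,0,0],[-0.6,0,0,0,0,0,0]]]'
```

```text
time: 4.4
tool_pos: [0.5788, -0.0799, 0.0517]
tool_rot: [-1.571, -0.0, -1.593]
contact_force: [-0.1, -1.3, -1.3]
opening: 0.0005
time: 5.0
tool_pos: [0.5788, -0.0735, 0.0517]
tool_rot: [-1.571, 0.0, -1.592]
contact_force: [0.6, -0.2, 0.4]
opening: 0.0004
```

```bash
python3 -m pendant '[[[-0.2,0,0,0,0,0,0],[-0.4,0,0,0,0,0,0],[-0.6,0,0,0,0,0,0],[-0.75,0,0,0,0,0,0],[-0.75,0,0,0,0,0,0]]]'
python3 -m pendant '[[[-0.15,0,0,0,0,0,0],[-0.3,0,0,0,0,0,0],[-0.45,0,0,0,0,0,0],[-0.6,0,0,0,0,0,0],[-0.6,0,0,0,0,0,0],[-0.6,0,0,0,0,0,0]]]'
```

```text
time: 5.5
tool_pos: [0.5791, -0.0665, 0.0518]
tool_rot: [-1.571, -0.0, -1.593]
contact_force: [-0.6, -2.5, -0.3]
opening: 0.0004
time: 6.1
tool_pos: [0.5791, -0.06, 0.0517]
tool_rot: [-1.571, 0.0, -1.592]
contact_force: [-1.1, -0.4, 0.4]
opening: 0.0002
```

```bash
python3 -m pendant '[[[1.0,0,0,0,0,0,0],[2,0,0,0,0,0,0],[2,-4,0,0,0,0,0],[2,-8,0,0,0,0,0],[4,-10,-10,0,0,0,0],[6,-10,-15,0,0,0,0],[6,-10,-15,0,0,0,0],[6,-10,-15,0,0,0,0]]]'
python3 - <<'E'
from h import *
c=viewer.read_camera("top");np.save("top2.npy",c,allow_pickle=True)
cv2.imwrite("pics/t2.png",cv2.resize(c["image"][190:285,265:425,::-1],None,fx=5,fy=5,interpolation=cv2.INTER_CUBIC))
rows([.5325,.0421,.08],-.0224)
E
```

```text
time: 6.9
tool_pos: [0.4231, -0.1177, 0.152]
tool_rot: [-1.574, 0.0, -1.595]
contact_force: [0.8, 0.5, -0.2]
opening: 0.0003
at [ 0.425  -0.1181  0.1523] shift cm [-16.28   7.22  10.35] turn [ 0.001 -0.002  0.   ] F [0.1 0.8 0.4] t 6.95
```

View pics/t2.png

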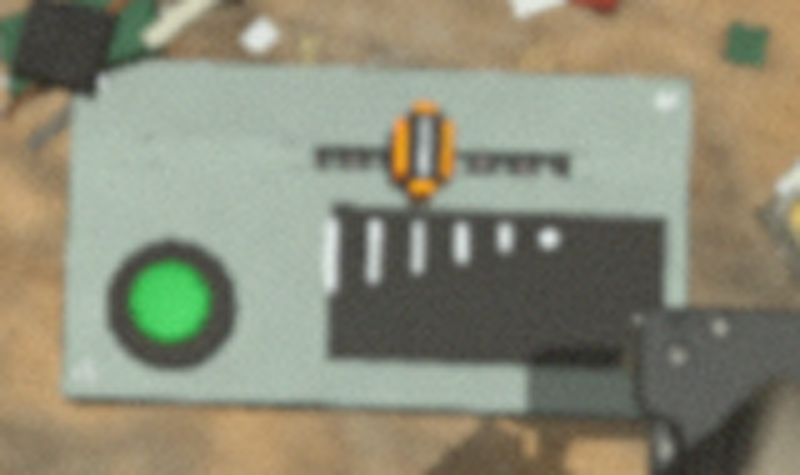

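```bash
python3 -m pendant '[[[-16.3,0,10.4,0,0,0,0],[-16.3,0,10.4,0,0,0,0],[-16.3,0,10.4,0,0,0,0],[-16.3,0,10.4,0,0,0,0],[-16.3,0,10.4,0,0,0,0],[-16.3,4,10.4,0,0,0,0],[-16.3,7.5,10.4,0,0,0,0],[-16.3,8,10.4,0,0,0,0],[-16.3,8,10.4,0,0,0,0],[-16.3,8,10.4,0,0,0,0]]]'
python3 - <<'E'
from h import *
rows([.5325,.0421,.0555],-.0224)
E
```

```text
time: 7.95
tool_pos: [0.5369, 0.0433, 0.0732]
tool_rot: [-1.568, -0.0, -1.593]
contact_force: [-0.4, -0.5, 0.9]
opening: 0.0004
at [0.5369 0.0433 0.0732] shift cm [ 0.13  1.77 -0.44] turn [-0.003 -0.     0.   ] F [-0.4 -0.5  0.9] t 7.95
```

```bash
python3 -m pendant '[[[0.1,0.3,-0.4,0,0,0,0],[0.1,0.7,-0.4,0,0,0,0],[0.1,1.0,-0.4,0,0,0,0],[0.1,1.2,-0.4,0,0,0,0],[0.1,1.4,-0.4,0,0,0,0],[0.1,1.6,-0.4,0,0,0,0],[0.1,1.7,-0.4,0,0,0,0],[0.1,1.7,-0.4,0,0,0,0]]]'
```

```text
time: 8.75
tool_pos: [0.5317, 0.0427, 0.0561]
tool_rot: [-1.57, -0.0, -1.593]
contact_force: [-4.4, -0.5, 14.8]
opening: 0.0005
```

```bash
python3 -m pendant '[[[0,0.05,0,0,0,0,0],[0,0.05,0,0,0,0,0]]]'
python3 -m pendant '[[[0,-0.5,0,0,0,0,0],[0,-2,0,0,0,0,0],[0,-5,0,0,0,0,0],[0,-9,0,0,0,0,0],[6,-9,-12,0,0,0,0],[10,-9,-15,0,0,0,0],[14,-9,-15,0,0,0,0],[14,-9,-15,0,0,0,0],[14,-9,-15,0,0,0,0],[14,-9,-15,0,0,0,0]]]'
python3 - <<'E'
from h import *
c=viewer.read_camera("top");a=np.load("top.npy",allow_pickle=True).item()
cv2.imwrite("pics/t3.png",cv2.resize(c["image"][190:330,210:480,::-1],None,fx=2.9,fy=2.9,interpolation=cv2.INTER_CUBIC))
for n,u,v in [("btn",299,250),("wax",446,234),("tin",238,236),("blk",307,306)]:
    print(n,*[np.median([world(q,u+i,v+j)[2] for i in range(-3,4) for j in range(-3,4)]).round(4) for q in(a,c)])
print(status.observe()["contact_force"],status.observe()["tool_pos"])
E
```

```text
time: 8.95
tool_pos: [0.5317, 0.0427, 0.056]
tool_rot: [-1.569, -0.0, -1.593]
contact_force: [-6.4, -0.8, 19.1]
opening: 0.0005
time: 9.95
tool_pos: [0.3779, -0.0948, 0.1443]
tool_rot: [-1.57, 0.0, -1.596]
contact_force: [-0.7, -0.8, 0.5]
opening: 0.0007
btn 0.0624 0.0618
wax 0.0283 0.0281
tin 0.0021 0.0015
blk 0.0216 0.0217
[ 0.49543958  0.48955852 -0.44759524] [ 0.37870544 -0.09405444  0.14429967]
```

View pics/t3.png

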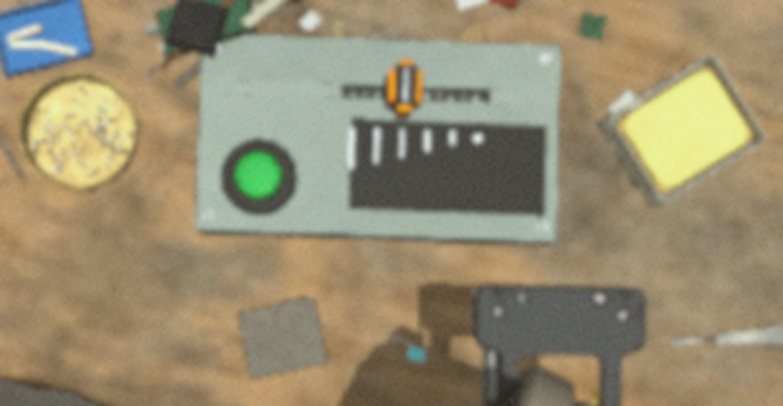

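The final view shows the knob (404,88) in line with the third bar (402,143), the button up, and the tin, box and block where they were. The arm is clear.

```bash
python3 -c "
from cell import robot; print(robot.hand_in())"
```

```text
the job is handed in; nothing more can be done
None
```

The lever is in the third click, the start button has been pressed and released, and the job is handed in. No verdict came back.

- **Lever:** I pushed it with closed fingers on its -y face, one click at a time. The push force dropped off as each of the three clicks went by. In the top image the knob had moved 41.5 mm (42 mm expected) and stood level with the third bar, both before and after the button press.
- **Start button:** I pressed until the fingertips stood at 56.0 mm, about 6 mm below the button's resting height, with 19 N on the tool. After release its top read 61.8 mm, against 62.4 mm before, so it is up again.
- **Bystanders and arm:** The tin, wax box and steel block look unmoved in the last picture, and their heights read within 0.6 mm of the start. I did not measure their sideways positions. The arm finished clear at about 144 mm height with no contact force beyond sensor noise, roughly 10 s into the 48 s allowed.

No check failed or disagreed.

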